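# Load the heel gluing press

## Robot

A 7-joint arm with a two-finger parallel gripper is mounted at the origin on a cart in front of the work surface, level with it; the furniture and walls round the work are solid. World frame = base frame: x ahead of the robot, y to its left, z up, the work surface at z = 0. Lengths are in m, angles in rad, forces in N, time in s.
With the tool pointing down it reaches from about 0.35 to 0.9 m from the base axis. Payload 8.1 kg.
Tool frame: the origin (TCP) lies at the very end of the fingers, on their centre line; the grasp point (between the pads) lies 19 mm behind it; z points along the fingers, y is the line along which they close (so a half turn about z gives the same grasp; the last joint's range is limited). The gripper opens to 92 mm and grips with 3 to 60 N. Pads are 19 mm wide; open, the fingers measure 130 mm over their backs; the gripper's body (75 mm by 190 mm) begins 47 mm behind the grasp point.
Start: joints at [-1.391, 0.434, 0.025, 1.573, -0.012, 1.134, -0.075], TCP at [0.174, 0.6, 0.227] pointing down, gripper open.
Joint ranges: [-2.62, 2.62], [-0.44, 2.09], [-1.27, 1.32], [0.08, 2.57], [-1.32, 4.46], [0.12, 2], [-2.74, 2.74]. Speed limits (rad/s): [2.22, 2.22, 3.01, 3.01, 3.14, 3.14, 3.14].

## Interface

Orientations are given as a rotation vector (axis times angle).
In Python, from cell import arm gives the robot as it stands.
- The arm moves only by the shell command python3 -m pendant 'ROWS' [FORCE]. ROWS is a JSON object of lists of equal length, an entry for each row: "slide": the shift along the tool's x, y, z in units of 0.3 m (1.0 is 0.3 m), a list of three; "dr": the turn, a rotation vector about the tool's x, y, z in units of 0.12 rad (1.0 is 0.12 rad), a list of three; "claw": the opening, from 0 (shut) to 1 (fully open). In form: {"slide": [[tx, ty, tz], ...], "dr": [[ax, ay, az], ...], "claw": [claw, ...]}. A call has 1 to 10 rows; each row shifts and turns the commanded pose from where the row before left it, along the tool's axes as they then stand; what a row does not reach is not made up. A row lasts 1/10 s, in which the tool goes at most 50 mm and 8.59 degrees, less where a joint would pass 70% of its speed; a pose out of reach is approached as far as the arm can. A call with a number of a shift or a turn outside -1 to 1 is refused whole. A call with a gripper value outside its range is refused whole. The fingers move at their own pace and stop on an object; FORCE is the grip in N (left out, the last holds). Time passes only in rows, so rows that do not move let the fingers close. It gives the time, the measured TCP pose, the force, the opening and the grip force at its end, in the units of the state.
- arm.observe(): the state, without advancing time (a new reading comes with each control period).
- arm.get_image(name): name is "scene" or "top" or "wrist"; returns the picture (480x640x3 uint8, red, green, blue); there is no depth.
- arm.calibration(name): a dict with "K" (3x3 intrinsics, pixels), "xyz" and "orientation" of the camera in the world. Camera axes: x right, y up, looking along -z (the intrinsics and any distortion apply to the point x, -y, -z); pixel columns grow to the right and rows downward; lengths in m; the calibration is good to about 2 mm. A picture is of the moment at which its call begins: read the wrist's pose just before it. calibration takes no time and is no camera call; for the wrist camera it gives the pose at the moment of the call.
- arm.sign_off(): hands the job in; it is judged then, once.
The state is a dict: "clock": time; "joints": joint angles; "dq": joint speeds; "joint_efforts": joint torques, N m; "position": TCP position; "ee_rot": TCP orientation; "force": force on the tool from outside, world axes, zero at the start; "ft_torque": the same for the moment, N m; "width": opening from 0.0 (shut) to 1.0 (fully open); "gripper_force": force on a finger pad.
Only numpy, scipy, OpenCV 4.12 (cv2) and the standard library are available. Lean on these libraries where they do the work, as an engineer would, in place of code of your own. Each camera call takes 0.05 s, during which the arm holds its last target. There are 200 camera calls.

## Task

Load the gluing press: lay the thin leather lift on the large heel and the large rubber top piece on that lift, and lay the small rubber top piece on the small heel, each with its straight edge over the straight edge of the heel below. Then lower the slotted board over the two studs so that it lies level across both heels, and stand the weight gently in the middle of the board so that both heels are pressed alike. Leave the glue bottle and the steel dish where they are.

Things in the scene. Friction and masses are not known exactly. Their poses are not given: they have to be found in the camera images.
- press: Gluing press fixed to the bench: plywood board 90 (x) by 240 (y) mm with cork on it, upper face 15 mm above the bench. Two upright threaded studs, 9 mm thick, at x = 0, y = +108 and -108 mm, tops 101 mm above the bench; nuts at their feet 15 mm wide, up to 20 mm above it. Origin: underside, centre. x points away from the robot within 0.2 rad.
- heel_large: Larger, lower heel of stacked leather, pegged immovably to the press at its y = +44 or -44 mm, axes parallel to it: D-shaped, 54 mm wide (y), 54 long (x), 20 high; upper face 35 mm above the bench. Origin: underside, middle of the straight edge, which faces the robot; half-round back at +x, outline's middle at x = +27 mm.
- heel_small: Smaller, taller heel of stacked leather, pegged immovably to the other half of the press, axes parallel to it: D-shaped, 42 mm wide (y), 44 long (x), 30 high; upper face 45 mm above the bench. Origin: underside, middle of the straight edge, which faces the robot; half-round back at +x, outline's middle at x = +22 mm.
- lift: Loose leather lift: thin light-brown D-shaped plate of the large heel's outline, 54 mm wide (y), 54 long (x), only 10 thick, 30 g. Origin: underside, middle of the straight edge; x points from there to the half-round back. Lies flat; grasp across the width at about x = +22 mm, fingertips near the bench.
- rubber_large: Loose large rubber top piece: dark grey D-shaped block, nail holes in its upper face, 54 mm wide (y), 54 long (x), 16 thick, about 80 g. Origin: underside, middle of the straight edge; x points from there to the round back. Grasp across the width at about x = +22 mm.
- rubber_small: Loose small rubber top piece: dark grey D-shaped block, nail holes in its upper face, 42 mm wide (y), 44 long (x), 16 thick, 40 g. Origin: underside, middle of the straight edge; x points from there to the half-round back. Grasp across the width at about x = +18 mm.
- board: Loose pressing board: light wood, cork underneath, 58 mm wide (x), 244 long (y), 18 thick, about 150 g; in each end a central slot 24 mm wide, 26 deep, open outwards. Centred on the press it clears the studs by 8 mm all round; either way round serves. Origin: underside, centre; grasp across the width there. Seated on all pieces, its underside is 61 mm above the bench.
- weight: Loose bench weight of dark turned steel, 0.4 to 0.65 kg: round body 54 mm across and 24 high, a narrow neck, then a knob 32 mm across, widest 34 to 50 mm above the underside; 54 mm high in all. Origin: underside, centre; z is its axis. Grasp the knob from above.
- glue_bottle: Bystander: white squeeze bottle of contact glue, 39 mm across, 118 mm high, standing loose on the bench. Origin: underside, centre.
- magnet_bowl: Bystander: pressed steel dish holding a few heel tips, 71 mm across, 22 mm high, standing loose on the bench. Origin: underside, centre.
Mind the look-alikes: they are no part of the job. What is shaped like the weight but green or yellow is not meant.

How it is judged:
By the outcome, as a careful person would: the job done as asked, in the order asked, and still so for the second after the job is handed in, with the robot touching nothing.
It also fails if it takes over 115 s, if anything falls off the work surface, if the arm or the gripper's body presses on something with over 40 N, if the wrist force passes 120 N, or if a joint passes its speed limit or range.

## Working session

There is one attempt and no reset: what is moved stays moved. The work goes in short steps, Python scripts to look and compute and a shell command to move; the robot and the scene stay as the last step left them, time stands still between calls to the robot, and variables do not carry over. Pictures are saved under pics/ and viewed, at most 14 in all, crops included, and the job is handed in when it is done.

```bash
ls; mkdir -p pics; python3 - <<'E'
from cell import arm
import cv2,numpy as np
print({k:np.round(v,3).tolist() for k,v in arm.observe().items()})
for n in("top","scene"):
    c=arm.calibration(n);print(n,{k:np.round(v,3).tolist() for k,v in c.items()})
    cv2.imwrite(f"pics/{n}0.png",arm.get_image(n)[:,:,::-1])
E
```

```text
pics
{'clock': 0.0, 'joints': [-1.391, 0.435, 0.025, 1.574, -0.012, 1.134, -0.075], 'dq': [-0.0, -0.001, 0.001, -0.002, 0.001, -0.001, 0.001], 'joint_efforts': [-0.001, -66.787, 0.984, -31.445, -0.06, 0.043, 0.0], 'position': [0.174, 0.6, 0.226], 'ee_rot': [-0.443, -3.11, 0.002], 'force': [0.046, -0.531, -0.364], 'ft_torque': [0.005, 0.008, 0.034], 'gripper_force': 0.0, 'width': 1.005}
top {'K': [[617.23, 0.0, 315.542], [0.0, 617.23, 237.457], [0.0, 0.0, 1.0]], 'xyz': [0.418, -0.046, 1.694], 'orientation': [0.08, -0.099, -1.554]}
scene {'K': [[503.528, 0.0, 316.706], [0.0, 503.528, 241.785], [0.0, 0.0, 1.0]], 'xyz': [-0.397, -0.589, 0.689], 'orientation': [0.924, -0.578, -0.965]}
```

View pics/top0.png

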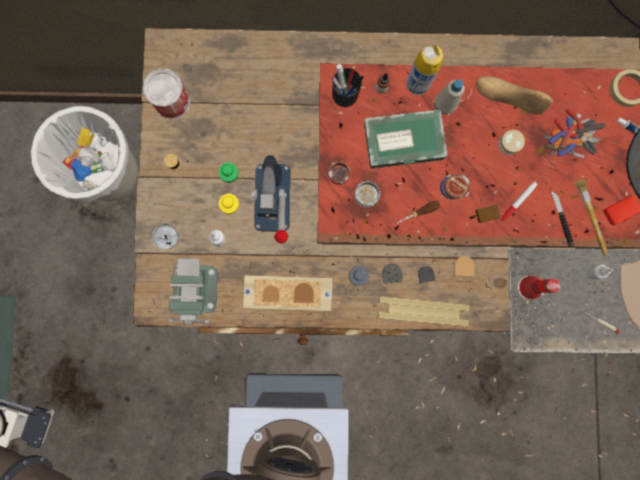

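View pics/scene0.png

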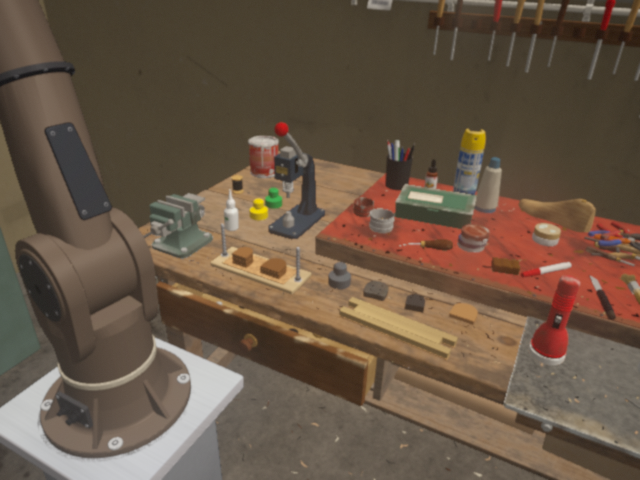

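Top view: the press is at (288,293), with the small heel at (270,293) and the large one at (304,293). The weight candidates are the dark steel one (359,276), the green (228,172) and the yellow (229,203). Only the dark one fits. The rubber pieces are at (391,273), large, and (426,274), small. The lift is at (465,267), light brown; the brown block at (488,214) is not it. The board is at (423,311).

```bash
python3 - <<'E'
import cv2
im=cv2.imread("pics/top0.png")
a=cv2.resize(im[245:335,235:375],None,fx=5.7,fy=5.7,interpolation=cv2.INTER_CUBIC)[:290*2]
cv2.imwrite("pics/c1.png",a)
a=cv2.resize(im[245:335,345:485],None,fx=5.7,fy=5.7,interpolation=cv2.INTER_CUBIC)
cv2.imwrite("pics/c2.png",a)
E
```

```text
(no output)
```

View pics/c1.png

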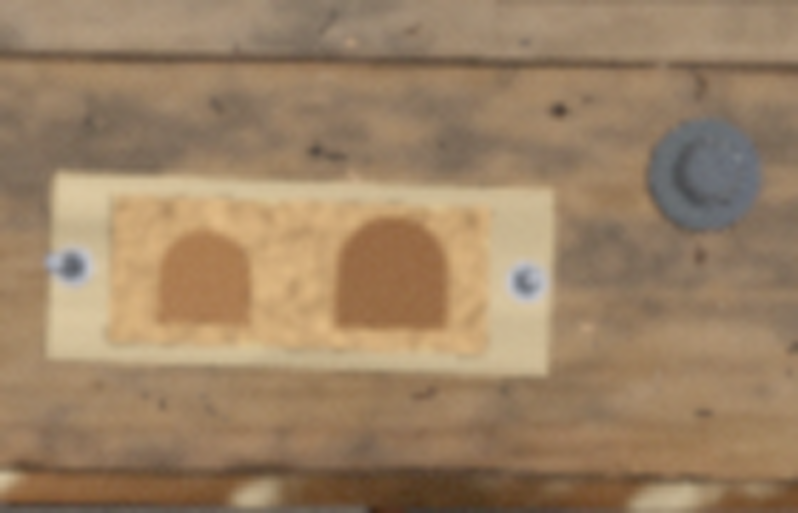

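View pics/c2.png

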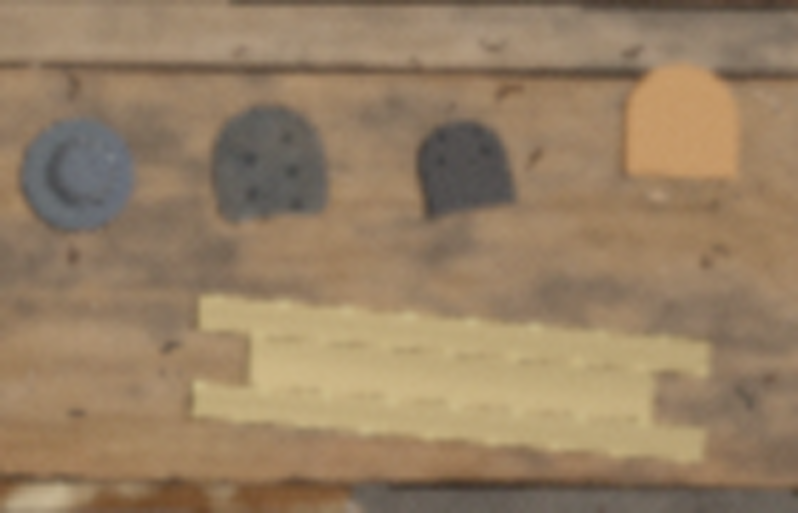

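The large crop confirms the dark steel weight, with its knob at top (359,276). The first crop shows both heels square to the press. The second shows the rubber pieces turned slightly, the lift nearly square, and the board turned about 5°. Now I'll measure from these corners.

```bash
cat > h.py <<'E'
import numpy as np
from scipy.spatial.transform import Rotation as R
from cell import arm
def ground(name,uv,z,cal=None):
    c=cal or arm.calibration(name);uv=np.atleast_2d(uv).astype(float)
    K=np.array(c["K"]);d=np.c_[uv,np.ones(len(uv))]@np.linalg.inv(K).T*[1,-1,-1]
    d=d@R.from_rotvec(c["orientation"]).as_matrix().T;p=np.array(c["xyz"])
    return p+d*((np.asarray(z)-p[2])/d[:,2])[:,None]
def pix(name,P,cal=None):
    c=cal or arm.calibration(name);q=(np.atleast_2d(P)-c["xyz"])@R.from_rotvec(c["orientation"]).as_matrix()*[1,-1,-1]
    q=q@np.array(c["K"]).T;return q[:,:2]/q[:,2:]
def plan(xyz,yaw):
    "tool y along (-sin yaw, cos yaw), z down; turn first (dr), then slide, in units"
    s=arm.observe();M=R.from_rotvec(s["ee_rot"]);
    y=np.array([-np.sin(yaw),np.cos(yaw),0]);z=np.array([0,0,-1.])
    c=[]
    for sg in(1,-1):
        T=R.from_matrix(np.c_[np.cross(sg*y,z),sg*y,z]);c.append(((M.inv()*T).as_rotvec(),T))
    dr,T=min(c,key=lambda a:np.linalg.norm(a[0]))
    print("t",round(s["clock"],2),"pos",np.round(s["position"],4),"w",round(s["width"],3),"gf",round(s["gripper_force"],1),"dr",np.round(dr/.12,2),"slide",np.round(T.inv().apply(np.array(xyz)-s["position"])/.3,3))
E
python3 - <<'E'
from h import *
f=lambda off,pts,z:ground("top",(np.array(pts)+.5)/5.7-.5+off,z*np.ones(len(pts)))
A=[235,245];B=[345,245]
r=lambda n,a:print(n,np.round(a[:,:2],4).tolist())
def yaw(l,rr): d=l-rr;return np.arctan2(-d[0],d[1])
q=f(A,[(52,173),(553,188),(548,375),(47,360)],.015);r("press",q);print(q.mean(0),yaw(q[0],q[1]),yaw(q[3],q[2]),np.linalg.norm(q[0]-q[1]),np.linalg.norm(q[0]-q[3]))
for n,o,p,z in[("HL",A,[(335,327),(447,329),(392,217)],.035),("HS",A,[(155,324),(249,325),(203,232)],.045),("lift",B,[(625,177),(737,179),(684,65)],.01),("RL",B,[(222,222),(324,213),(265,104)],.016),("RS",B,[(428,216),(513,203),(462,120)],.016)]:
    q=f(o,p,z);m=(q[0]+q[1])/2;r(n,q);print(" mid",m[:2],"yaw",yaw(q[0],q[1]),"wid",np.linalg.norm(q[0]-q[1]),"len",np.linalg.norm(q[2]-m))
q=f(B,[(200,295),(711,344),(703,462),(192,415)],.018);print("board",q.mean(0),yaw(q[0],q[1]),yaw(q[3],q[2]),np.linalg.norm(q[0]-q[1]),np.linalg.norm(q[0]-q[3]))
r("weight",np.r_[f(B,[(77,175)],.02),f(B,[(95,171)],.05)])
r("studs",f(A,[(72,265),(526,281)],.101))
plan([.55,-.48,.2],0)
E
```

```text
press [[0.5043, 0.128], [0.5007, -0.1108], [0.4121, -0.1094], [0.4158, 0.1279]]
[0.45824037 0.00891972 0.015     ] -0.01509074305342184 -0.015601359211256176 0.23878225131585148 0.0884943277169875
HL [[0.4331, -0.0085], [0.4329, -0.061], [0.485, -0.0344]]
 mid [ 0.43302505 -0.03478647] yaw -0.0034748328601086243 wid 0.05250919747719779 len 0.05194465281210762
HS [[0.4332, 0.075], [0.4334, 0.0313], [0.4763, 0.0537]]
 mid [0.43329622 0.05316891] yaw 0.003709338019256789 wid 0.0437459694843752 len 0.042979280620646376
lift [[0.5112, -0.4464], [0.511, -0.5003], [0.5655, -0.4755]]
 mid [ 0.51111667 -0.47331306] yaw -0.0029552043472170593 wid 0.0538961306084616 len 0.054468747984698224
RL [[0.4866, -0.2521], [0.4916, -0.3008], [0.5432, -0.2726]]
 mid [ 0.48906086 -0.27641037] yaw 0.10227623509554515 wid 0.0489656813000459 len 0.0542954178929506
RS [[0.4909, -0.3505], [0.4977, -0.3912], [0.537, -0.367]]
 mid [ 0.49425998 -0.37081888] yaw 0.16540641836888229 wid 0.04126453043717324 len 0.04288496288803801
board [ 0.41384689 -0.36090753  0.018     ] -0.08074976000546051 -0.07697241994469296 0.24392268423325564 0.05669648312181728
weight [[0.5077, -0.1824], [0.5081, -0.1884]]
studs [[0.4586, 0.1089], [0.4544, -0.0958]]
t 0.1 pos [0.1743 0.5997 0.2261] w 0.996 gf 0.0 dr [-0.01 -0.   -2.36] slide [-1.252 -3.599  0.087]
```

```bash
python3 -m pendant '{"slide":[[0,0,0],[0,0,0],[0,0,0],[-0.065,-0.13,0],[-0.065,-0.13,0],[-0.065,-0.13,0],[-0.065,-0.13,0],[-0.065,-0.13,0],[-0.065,-0.13,0],[-0.065,-0.13,0]],"dr":[[0,0,-0.8],[0,0,-0.8],[0,0,-0.76],[0,0,0],[0,0,0],[0,0,0],[0,0,0],[0,0,0],[0,0,0],[0,0,0]],"claw":[1,1,1,1,1,1,1,1,1,1]}' 20
python3 -m pendant '{"slide":[[-0.065,-0.13,0],[-0.065,-0.13,0],[-0.065,-0.13,0],[-0.065,-0.13,0],[-0.065,-0.13,0],[-0.065,-0.13,0],[-0.065,-0.13,0],[-0.025,-0.136,0],[-0.025,-0.136,0],[-0.025,-0.136,0]],"dr":[[0,0,0],[0,0,0],[0,0,0],[0,0,0],[0,0,0],[0,0,0],[0,0,0],[0,0,0],[0,0,0],[0,0,0]],"claw":[1,1,1,1,1,1,1,1,1,1]}'
python3 -c "
from h import *
plan([.53,-.473,.2],-.003)
c=arm.calibration('wrist');print(c,pix('top',[.5,-.1,0])) "
```

```text
clock: 1.1
position: [0.3114, 0.3253, 0.2266]
ee_rot: [0.0, -3.141, 0.0]
force: [1.1, 0.5, 0.2]
width: 1.002
gripper_force: 0.0
clock: 2.1
position: [0.47, -0.0698, 0.2266]
ee_rot: [0.001, -3.141, -0.0]
force: [1.0, -0.0, 0.3]
width: 1.002
gripper_force: 0.0
t 2.1 pos [ 0.47   -0.0698  0.2266] w 1.002 gf 0.0 dr [ 0.   -0.    0.03] slide [-0.204 -1.343  0.089]
{'K': array([[380.80013971,   0.        , 326.71577045],
       [  0.        , 380.80013971, 237.79252246],
       [  0.        ,   0.        ,   1.        ]]), 'xyz': array([ 0.40310861, -0.07022835,  0.38521537]), 'orientation': array([-0.19482671, -0.1959603 ,  1.56166742])} [[327.45711392 278.03902078]]
```

```bash
python3 -c "
from h import *
import cv2,pickle
c=arm.calibration('wrist');cv2.imwrite('pics/w1.png',arm.get_image('wrist')[:,:,::-1]);pickle.dump(c,open('w1.pkl','wb'))"
python3 -m pendant '{"slide":[[-0.02,-0.134,0],[-0.02,-0.134,0],[-0.02,-0.134,0],[-0.02,-0.134,0],[-0.02,-0.134,0],[-0.02,-0.134,0],[-0.02,-0.134,0],[-0.02,-0.134,0],[-0.02,-0.134,0],[-0.02,-0.134,0]],"dr":[[0,0,0],[0,0,0],[0,0,0],[0,0,0],[0,0,0],[0,0,0],[0,0,0],[0,0,0],[0,0,0],[0,0,0]],"claw":[1,1,1,1,1,1,1,1,1,1]}'
python3 -m pendant '{"slide":[[0,0,0],[0,0,0]],"dr":[[0,0,0],[0,0,0]],"claw":[1,1]}'
python3 -c "
from h import *
import cv2,pickle
c=arm.calibration('wrist');cv2.imwrite('pics/w2.png',arm.get_image('wrist')[:,:,::-1]);pickle.dump(c,open('w2.pkl','wb'))"
```

```text
clock: 3.15
position: [0.5305, -0.4711, 0.2261]
ee_rot: [0.001, -3.141, -0.001]
force: [0.6, 0.5, -0.1]
width: 1.002
gripper_force: 0.0
clock: 3.35
position: [0.5296, -0.4707, 0.2256]
ee_rot: [-0.002, -3.14, -0.001]
force: [0.1, 0.8, -0.4]
width: 0.998
gripper_force: 0.0
```

View pics/w1.png

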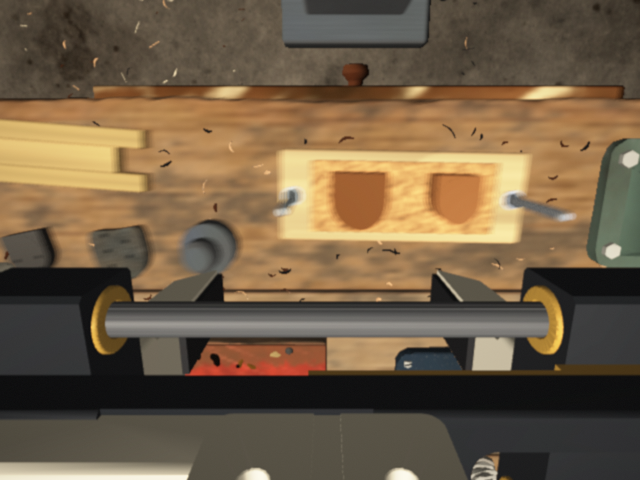

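View pics/w2.png

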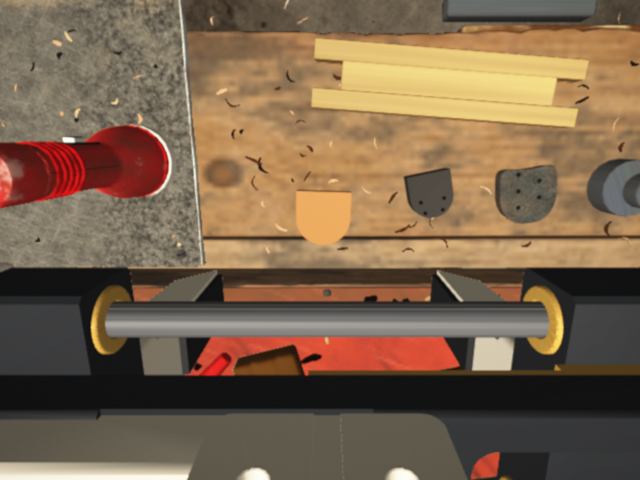

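w2 (static): lift straight edge runs from (296,191) to (351,192) with the apex at (323,245). The small rubber is at (405,178)-(451,168), the large rubber at (498,172)-(555,165), and the board corners are (315,39), (588,61), (577,127) and (312,106). w1 shows the press, studs and both heels.

```bash
cat > m2.py <<'E'
from h import *
import pickle
c=pickle.load(open('w2.pkl','rb'))
def yaw(l,rr): d=l-rr;return np.arctan2(-d[0],d[1])
for n,p,z in[("lift",[(351,192),(296,191),(323,245)],.01),("RL",[(555,165),(498,172),(527,223)],.016),("RS",[(451,168),(405,178),(431,217)],.016)]:
    q=ground("",p,z*np.ones(3),c);m=(q[0]+q[1])/2;y=yaw(q[0],q[1]);print(n,np.round(q[:,:2],4).tolist()," mid",m[:2],"yaw",y,"wid",np.linalg.norm(q[0]-q[1]),"len",np.linalg.norm(q[2]-m))
q=ground("",[(588,61),(315,39),(312,106),(577,127)],.018*np.ones(4),c);print("board",q.mean(0),yaw(q[0],q[1]),yaw(q[3],q[2]),np.linalg.norm(q[0]-q[1]),np.linalg.norm(q[0]-q[3]))
c=pickle.load(open('w1.pkl','rb'))
for n,p,z in[("HL",[(388,173),(335,173),(360,230)],.035),("HS",[(479,175),(432,174),(455,224)],.045)]:
    q=ground("",p,z*np.ones(3),c);m=(q[0]+q[1])/2;y=yaw(q[0],q[1]);print(n,np.round(q[:,:2],4).tolist()," mid",m[:2],"yaw",y,"wid",np.linalg.norm(q[0]-q[1]),"len",np.linalg.norm(q[2]-m))
q=ground("",[(531,154),(279,151),(277,240),(521,243)],.015*np.ones(4),c);print("press",q.mean(0),yaw(q[0],q[1]),yaw(q[3],q[2]),np.linalg.norm(q[0]-q[1]),np.linalg.norm(q[0]-q[3]))
plan([.533,-.473,.003],0)
E
python3 m2.py
```

```text
lift [[0.5112, -0.4468], [0.5101, -0.5009], [0.5652, -0.4746]]  mid [ 0.5106195  -0.47383763] yaw -0.020500351005270798 wid 0.054109545535649464 len 0.05454836546138573
RL [[0.4851, -0.2532], [0.4916, -0.3068], [0.5415, -0.2727]]  mid [ 0.48834013 -0.28001161] yaw 0.1200916981595285 wid 0.05399977195023113 len 0.053641730023515806
RS [[0.4877, -0.3521], [0.4971, -0.3955], [0.5352, -0.3681]]  mid [ 0.49238534 -0.37380503] yaw 0.21236962668354012 wid 0.04443415097574719 len 0.04321672649751604
board [ 0.41295879 -0.36047173  0.018     ] -0.0751438939560169 -0.07708996268428861 0.24314617771158328 0.056364884011299826
HL [[0.4313, -0.0142], [0.4313, -0.0624], [0.4845, -0.0386]]  mid [ 0.43132556 -0.03832845] yaw -0.00025051025389878965 wid 0.04821476875009202 len 0.05322240947139311
HS [[0.4323, 0.0648], [0.4314, 0.0231], [0.4766, 0.0472]]  mid [0.43185333 0.04396269] yaw -0.021271386229847294 wid 0.04167302333873967 len 0.04489172266864453
press [0.45739508 0.00369183 0.015     ] -0.011824107191643951 -0.013095810772959461 0.2393988787312039 0.0875890795966108
t 3.4 pos [ 0.5303 -0.4694  0.2259] w 1.0 gf 0.0 dr [ 0.01 -0.01  0.  ] slide [-0.009 -0.012  0.743]
```

```bash
python3 -m pendant '{"slide":[[-0.009,-0.013,0.1],[0,0,0.13],[0,0,0.13],[0,0,0.13],[0,0,0.12],[0,0,0.08],[0,0,0.04],[0,0,0.013],[0,0,0],[0,0,0]],"dr":[[0,0,-0.08],[0,0,0],[0,0,0],[0,0,0],[0,0,0],[0,0,0],[0,0,0],[0,0,0],[0,0,0],[0,0,0]],"claw":[1,1,1,1,1,1,1,1,1,1]}' 20
python3 -m pendant '{"slide":[[0,0,0],[0,0,0],[0,0,0],[0,0,0],[0,0,0],[0,0,0],[0,0,0],[0,0,0]],"dr":[[0,0,0],[0,0,0],[0,0,0],[0,0,0],[0,0,0],[0,0,0],[0,0,0],[0,0,0]],"claw":[0.4,0.4,0.4,0.4,0.4,0.4,0.4,0.4]}' 20
```

```text
clock: 4.4
position: [0.5339, -0.4745, 0.0055]
ee_rot: [-0.016, 3.14, -0.002]
force: [0.5, 0.2, 0.4]
width: 1.001
gripper_force: 0.0
clock: 5.2
position: [0.5329, -0.4741, 0.0038]
ee_rot: [0.015, -3.142, 0.0]
force: [0.7, -0.3, 1.1]
width: 0.588
gripper_force: 19.9
```

```bash
python3 -m pendant '{"slide":[[0,0,-0.05],[0,0,-0.12],[0,0,-0.15],[0,0.05,-0.15],[0.02,0.12,-0.05],[0.024,0.13,0],[0.024,0.13,0],[0.024,0.13,0],[0.024,0.13,0],[0.024,0.13,0]],"dr":[[0,0,0],[0,0,0],[0,0,0],[0,0,0],[0,0,0],[0,0,0],[0,0,0],[0,0,0],[0,0,0],[0,0,0]],"claw":[0.4,0.4,0.4,0.4,0.4,0.4,0.4,0.4,0.4,0.4]}' 20
python3 -m pendant '{"slide":[[0.024,0.13,0],[0.024,0.13,0],[0.024,0.13,0],[0.024,0.13,0],[0.024,0.1,0],[0,0.03,0],[0,0,0],[0,0,0],[0,0,0]],"dr":[[0,0,0],[0,0,0],[0,0,0],[0,0,0],[0,0,0],[0,0,0],[0,0,0],[0,0,0],[0,0,0]],"claw":[0.4,0.4,0.4,0.4,0.4,0.4,0.4,0.4,0.4]}' 20
python3 -c "
from h import *
import cv2,pickle
plan([.455,-.035,.054],-.0153)
c=arm.calibration('wrist');im=arm.get_image('wrist')[:,:,::-1];cv2.imwrite('pics/w3.png',im);pickle.dump(c,open('w3.pkl','wb'))
print(np.round(pix('',[[.433,-.035,.035],[.433,.053,.045]],c)))
cv2.imwrite('pics/w3c.png',cv2.resize(im[0:300,200:600],None,fx=2,fy=2,interpolation=2))
"
```

```text
clock: 6.2
position: [0.4882, -0.2271, 0.1609]
ee_rot: [-0.015, 3.14, 0.0]
force: [1.3, 1.0, -0.5]
width: 0.585
gripper_force: 19.9
clock: 7.1
position: [0.4509, -0.0354, 0.1601]
ee_rot: [-0.012, 3.141, -0.001]
force: [0.3, -0.9, -0.7]
width: 0.585
gripper_force: 19.9
t 7.1 pos [ 0.4509 -0.0354  0.1601] w 0.585 gf 19.9 dr [-0.    0.    0.19] slide [-0.013  0.001  0.354]
[[328. 208.]
 [449. 211.]]
```

View pics/w3c.png

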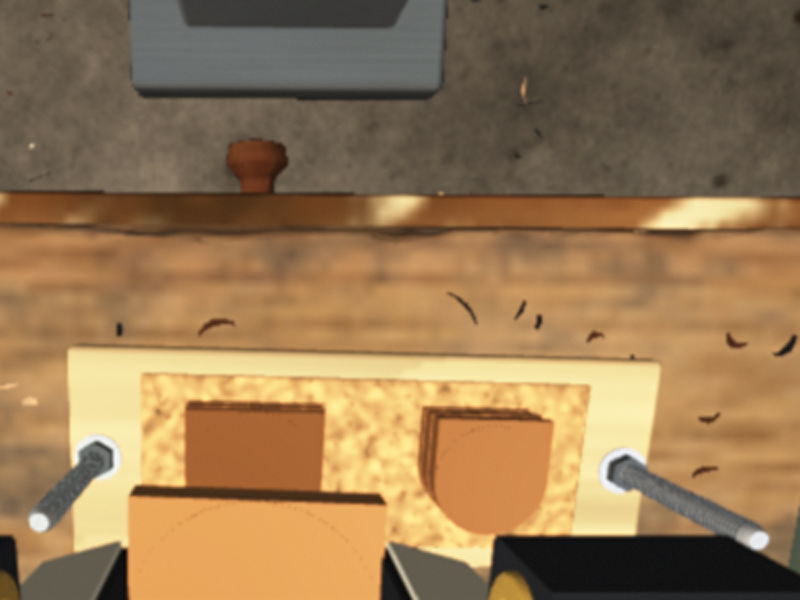

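The crop shows both heels clearly, with full-image points at 200+a/2, b/2. The large heel's top front corners are crop (186,411) and (323,413), the small heel's (436,419) and (552,421) with its apex at (495,535). The held lift's top front edge is (130,497)-(385,503), and the stud tops are (39,521) and (757,540).

```bash
cat > m3.py <<'E'
from h import *
import pickle
c=pickle.load(open('w3.pkl','rb'))
def g(p,z): return ground("",[(200+a/2,b/2) for a,b in p],z*np.ones(len(p)),c)
def yaw(l,rr): d=l-rr;return np.arctan2(-d[0],d[1])
for n,p,z in[("HL",[(323,413),(186,411)],.035),("HS",[(552,421),(436,419)],.045),("HSapex",[(495,535),(495,535)],.045),("press",[(660,364),(70,347)],.015),("studs",[(757,540),(39,521)],.101),("feet",[(627,471),(97,459)],.02),("lift",[(385,503),(130,497)],.166),("liftu",[(384,494),(132,486)],.156)]:
    q=g(p,z);print(n,np.round(q[:,:2],4).tolist(),"mid",np.round(q.mean(0),4),"yaw",round(yaw(q[0],q[1]),3),"d",round(np.linalg.norm(q[0]-q[1]),4))
E
python3 m3.py
```

```text
HL [[0.4318, -0.0096], [0.4314, -0.0612]] mid [ 0.4316 -0.0354  0.035 ] yaw -0.008 d 0.0516
HS [[0.4325, 0.073], [0.432, 0.0307]] mid [0.4323 0.0518 0.045 ] yaw -0.011 d 0.0423
HSapex [[0.4763, 0.0559], [0.4763, 0.0559]] mid [0.4763 0.0559 0.045 ] yaw -0.0 d 0.0
press [[0.4146, 0.1254], [0.4095, -0.1083]] mid [0.4121 0.0085 0.015 ] yaw -0.022 d 0.2338
studs [[0.4585, 0.1162], [0.4539, -0.0999]] mid [0.4562 0.0082 0.101 ] yaw -0.021 d 0.2161
feet [[0.4572, 0.1154], [0.4537, -0.0986]] mid [0.4554 0.0084 0.02  ] yaw -0.016 d 0.214
lift [[0.4286, -0.0084], [0.4277, -0.0616]] mid [ 0.4281 -0.035   0.166 ] yaw -0.018 d 0.0532
liftu [[0.4294, -0.0069], [0.428, -0.0627]] mid [ 0.4287 -0.0348  0.156 ] yaw -0.026 d 0.0559
```

```bash
python3 -m pendant '{"slide":[[-0.012,-0.002,0.05],[0,0,0.1],[0,0,0.1],[0,0,0.07],[0,0,0.04],[0,0,0.02],[0,0,0.01],[0,0,0.005],[0,0,0.004],[0,0,0]],"dr":[[0,0,0],[0,0,0],[0,0,0],[0,0,0],[0,0,0],[0,0,0],[0,0,0],[0,0,0],[0,0,0],[0,0,0]],"claw":[0.4,0.4,0.4,0.4,0.4,0.4,0.4,0.4,0.4,0.4]}' 20
python3 -c "
from h import *
plan([.455,-.035,.039],-.0153)"
```

```text
clock: 8.15
position: [0.4546, -0.0343, 0.0406]
ee_rot: [-0.016, 3.141, 0.0]
force: [0.2, 0.0, 0.1]
width: 0.584
gripper_force: 19.9
t 8.15 pos [ 0.4546 -0.0343  0.0406] w 0.584 gf 19.9 dr [0.   0.01 0.21] slide [-0.001 -0.002  0.005]
```

```bash
python3 -m pendant '{"slide":[[0,-0.005,0.005],[0,0,0],[0,0,0],[0,0,0],[0,0,0],[0,0,-0.03],[0,0,-0.08],[0,0,-0.13],[0,0,-0.16]],"dr":[[0,0,0],[0,0,0],[0,0,0],[0,0,0],[0,0,0],[0,0,0],[0,0,0],[0,0,0],[0,0,0]],"claw":[0.4,0.4,0.68,0.68,0.68,0.68,0.68,0.68,0.8]}' 20
python3 -m pendant '{"slide":[[-0.02,-0.14,0],[-0.02,-0.14,0],[-0.02,-0.14,0],[-0.03,-0.14,0],[-0.03,-0.14,0],[-0.03,-0.1,0],[0,0,0],[0,0,0]],"dr":[[0,0,0],[0,0,0],[0,0,0],[0,0,0],[0,0,0],[0,0,-0.5],[0,0,-0.4],[0,0,0]],"claw":[1,1,1,1,1,1,1,1]}' 20
python3 -c "
from h import *
import cv2,pickle
plan([.510,-.2775,.006],.115)
c=arm.calibration('wrist');im=arm.get_image('wrist')[:,:,::-1];cv2.imwrite('pics/w4.png',im);pickle.dump(c,open('w4.pkl','wb'))
print(np.round(pix('',[[.4883,-.28,.016],[.4915,-.3735,.016],[.4324,-.035,.045]],c)))
cv2.imwrite('pics/w4c.png',cv2.resize(im[90:290,200:640],None,fx=1.8,fy=1.8,interpolation=2))
"
```

```text
clock: 9.05
position: [0.4529, -0.0362, 0.1596]
ee_rot: [0.015, -3.139, 0.001]
force: [2.0, 0.0, 0.4]
width: 0.73
gripper_force: 0.0
clock: 9.85
position: [0.5012, -0.2766, 0.159]
ee_rot: [0.183, -3.136, 0.001]
force: [-0.0, 1.0, -0.3]
width: 1.0
gripper_force: 0.0
t 9.85 pos [ 0.5012 -0.2766  0.159 ] w 1.0 gf 0.0 dr [-0.   -0.    0.01] slide [-0.029 -0.006  0.51 ]
[[325. 210.]
 [208. 201.]
 [676. 180.]]
```

View pics/w4c.png

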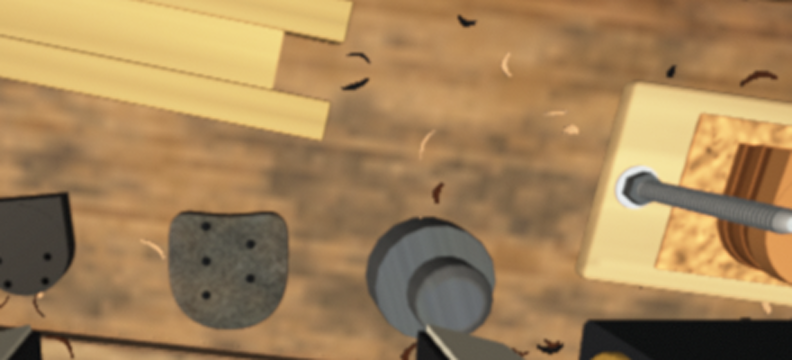

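w4: the large rubber's straight edge is at crop row 212, level in the image, so the yaw is right. Its sides are at crop columns 169 and 288, giving an edge middle near (327,208) in the full image. The small rubber and the weight are beside it.

```bash
python3 -c "
from h import *
import pickle
c=pickle.load(open('w4.pkl','rb'))
q=ground('',[(327,208),(294,208),(360,208)],[.016]*3,c);print(q, np.linalg.norm(q[1]-q[2]))
m=q[0]+.022*np.array([np.cos(.115),np.sin(.115),0]);m[2]=.006;print(m);plan(m,.115)"
```

```text
[[ 0.48638595 -0.27826129  0.016     ]
 [ 0.48944255 -0.30452839  0.016     ]
 [ 0.48332926 -0.2519934   0.016     ]] 0.05288949232506654
[ 0.50824063 -0.27573686  0.006     ]
t 9.9 pos [ 0.5013 -0.2754  0.1589] w 1.002 gf 0.0 dr [ 0.   -0.    0.01] slide [-0.023 -0.004  0.51 ]
```

```bash
python3 -m pendant '{"slide":[[-0.024,-0.004,0.03],[0,0,0.1],[0,0,0.13],[0,0,0.12],[0,0,0.08],[0,0,0.04],[0,0,0.01],[0,0,0],[0,0,0],[0,0,0]],"dr":[[0,0,0],[0,0,0],[0,0,0],[0,0,0],[0,0,0],[0,0,0],[0,0,0],[0,0,0],[0,0,0],[0,0,0]],"claw":[0.75,0.75,0.75,0.75,0.75,0.75,0.75,0.75,0.4,0.4]}' 20
python3 -m pendant '{"slide":[[0,0,0],[0,0,0],[0,0,0],[0,0,0],[0,0,-0.03],[0,0,-0.1],[0,0,-0.14],[0,0,-0.15],[0,0,-0.12]],"dr":[[0,0,0],[0,0,0],[0,0,0],[0,0,0],[0,0,0],[0,0,0],[0,0,0],[0,0,0],[0,0,0]],"claw":[0.4,0.4,0.4,0.4,0.4,0.4,0.4,0.4,0.4]}' 25
python3 -c "
from h import *
plan([.454,-.0356,.166],-.018)"
```

```text
clock: 10.9
position: [0.5098, -0.2761, 0.0068]
ee_rot: [-0.185, 3.134, -0.001]
force: [0.4, 0.4, 1.3]
width: 0.623
gripper_force: 0.0
clock: 11.8
position: [0.5088, -0.2761, 0.1706]
ee_rot: [-0.184, 3.135, -0.001]
force: [0.2, 0.5, -1.0]
width: 0.572
gripper_force: 25.0
t 11.8 pos [ 0.5088 -0.2761  0.1706] w 0.572 gf 25.0 dr [-0.01  0.01  1.13] slide [0.197 0.798 0.015]
```

```bash
python3 -m pendant '{"slide":[[0,0,0],[0,0,0],[0.03,0.13,0],[0.03,0.13,0],[0.03,0.13,0],[0.03,0.13,0],[0.03,0.13,0],[0.03,0.1,0],[0.01,0.04,0.005],[0,0,0]],"dr":[[0,0,0.56],[0,0,0.57],[0,0,0],[0,0,0],[0,0,0],[0,0,0],[0,0,0],[0,0,0],[0,0,0],[0,0,0]],"claw":[0.4,0.4,0.4,0.4,0.4,0.4,0.4,0.4,0.4,0.4]}' 25
python3 -m pendant '{"slide":[[0,0,0]],"dr":[[0,0,0]],"claw":[0.4]}' 25
python3 -c "
from h import *
import cv2,pickle
plan([.454,-.0356,.051],-.018)
c=arm.calibration('wrist');im=arm.get_image('wrist')[:,:,::-1];cv2.imwrite('pics/w5.png',im);pickle.dump(c,open('w5.pkl','wb'))
cv2.imwrite('pics/w5c.png',cv2.resize(im[150:300,200:480],None,fx=2.8,fy=2.8,interpolation=2))
"
```

```text
clock: 12.8
position: [0.4554, -0.0358, 0.1664]
ee_rot: [-0.022, -3.141, -0.002]
force: [-0.2, -0.1, -1.0]
width: 0.573
gripper_force: 25.0
clock: 12.9
position: [0.4562, -0.0384, 0.1666]
ee_rot: [0.028, 3.141, -0.0]
force: [-0.2, -0.6, 0.1]
width: 0.577
gripper_force: 25.0
t 12.9 pos [ 0.4562 -0.0384  0.1666] w 0.577 gf 25.0 dr [-0.  0.  0.] slide [0.008 0.009 0.385]
```

View pics/w5c.png

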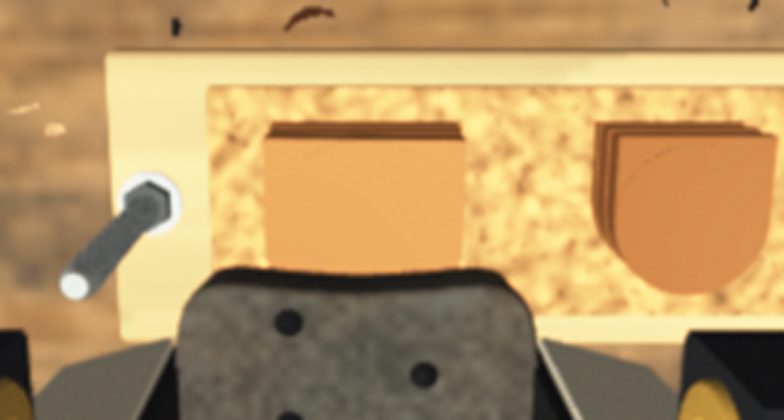

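The lift lies squarely on the large heel, with its front edge at crop row 137, columns 265 to 465. The held rubber's front edge is at rows 271 (underside) and 287 (top), columns 180 to 535, and it is parallel.

```bash
python3 -c "
from h import *
import pickle
c=pickle.load(open('w5.pkl','rb'))
g=lambda p,z:np.round(ground('',[(200+a/2.8,150+b/2.8) for a,b in p],[z]*len(p),c)[:,:2],4).tolist()
print('lift',g([(265,137),(465,137)],.045))
print('HS',g([(622,136),(776,133)],.045))
print('rub top',g([(357,287),(180,310),(535,310)],.1764),'bot',g([(357,270)],.1604))"
```

```text
lift [[0.4306, -0.0619], [0.4315, -0.009]]
HS [[0.432, 0.0324], [0.432, 0.0731]]
rub top [[0.4333, -0.038], [0.4364, -0.0639], [0.4373, -0.012]] bot [[0.4352, -0.038]]
```

```bash
python3 -m pendant '{"slide":[[0.009,0.008,0.05],[0,0,0.1],[0,0,0.1],[0,0,0.07],[0,0,0.035],[0,0,0.015],[0,0,0.008],[0,0,0.003],[0,0,0],[0,0,0]],"dr":[[0,0,0],[0,0,0],[0,0,0],[0,0,0],[0,0,0],[0,0,0],[0,0,0],[0,0,0],[0,0,0],[0,0,0]],"claw":[0.4,0.4,0.4,0.4,0.4,0.4,0.4,0.4,0.4,0.4]}' 25
python3 -c "
from h import *
plan([.4535,-.0357,.0512],-.018)"
```

```text
clock: 13.95
position: [0.4539, -0.0352, 0.0524]
ee_rot: [0.028, 3.14, 0.0]
force: [-0.2, 0.2, -0.2]
width: 0.575
gripper_force: 25.0
t 13.95 pos [ 0.4539 -0.0352  0.0524] w 0.575 gf 25.0 dr [0.   0.01 0.  ] slide [ 0.001 -0.002  0.004]
```

```bash
python3 -m pendant '{"slide":[[0,-0.001,0.004],[0,0,0],[0,0,0],[0,0,0],[0,0,0],[0,0,-0.03],[0,0,-0.08],[0,0,-0.13],[0,0,-0.13]],"dr":[[0,0,0],[0,0,0],[0,0,0],[0,0,0],[0,0,0],[0,0,0],[0,0,0],[0,0,0],[0,0,0]],"claw":[0.4,0.4,0.68,0.68,0.68,0.68,0.68,0.68,0.75]}' 20
python3 -m pendant '{"slide":[[-0.027,-0.139,0],[-0.027,-0.139,0],[-0.027,-0.139,0],[-0.027,-0.139,0],[-0.027,-0.139,0],[-0.027,-0.139,0],[-0.027,-0.139,0],[-0.024,-0.137,0],[0,0,0],[0,0,0]],"dr":[[0,0,0],[0,0,0],[0,0,0],[0,0,0],[0,0,-0.5],[0,0,-0.5],[0,0,-0.5],[0,0,-0.23],[0,0,0],[0,0,0]],"claw":[0.75,0.75,0.75,0.75,0.75,0.75,0.75,0.75,0.75,0.75]}' 20
python3 -c "
from h import *
import cv2,pickle
plan([.511,-.3695,.006],.19)
c=arm.calibration('wrist');im=arm.get_image('wrist')[:,:,::-1];cv2.imwrite('pics/w6.png',im);pickle.dump(c,open('w6.pkl','wb'))
a=im[60:290]
print(np.round(pix('',[[.4930,-.3725,.016]],c)))
cv2.imwrite('pics/w6c.png',cv2.resize(a[:,200:500],None,fx=2.6,fy=2.6,interpolation=2))
"
```

```text
clock: 14.85
position: [0.4528, -0.036, 0.1631]
ee_rot: [-0.029, -3.14, 0.001]
force: [0.5, -0.0, -0.2]
width: 0.723
gripper_force: 0.0
clock: 15.85
position: [0.5255, -0.3672, 0.1616]
ee_rot: [0.294, -3.127, 0.0]
force: [-0.0, 0.1, -0.2]
width: 0.752
gripper_force: 0.0
t 15.85 pos [ 0.5255 -0.3672  0.1616] w 0.752 gf 0.0 dr [-0.   -0.01 -0.02] slide [0.049 0.002 0.519]
[[328. 185.]]
```

View pics/w6c.png

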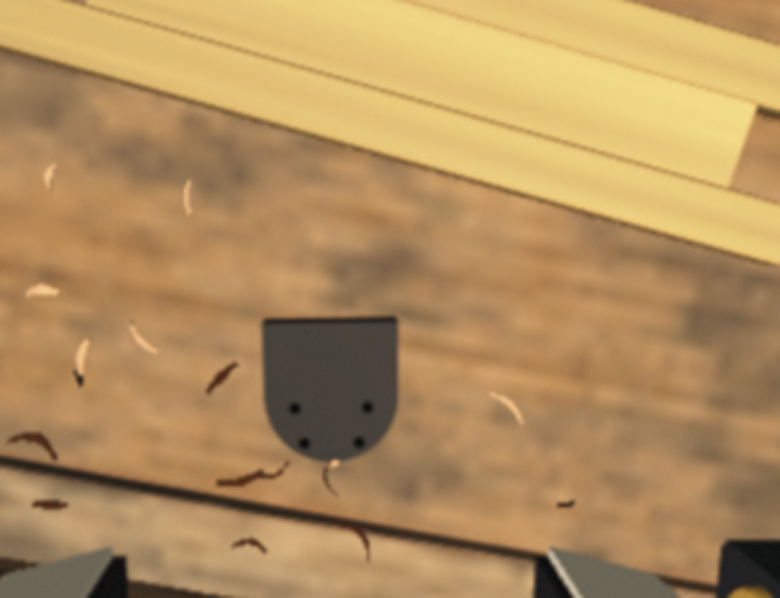

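The small rubber is shown squarely: top-face front corners at crop (264,324) and (397,320), apex at (332,461).

```bash
python3 -c "
from h import *
import pickle
c=pickle.load(open('w6.pkl','rb'))
q=ground('',[(200+a/2.6,60+b/2.6) for a,b in[(264,324),(397,320),(332,461)]],[.016]*3,c)
m=(q[0]+q[1])/2;d=q[1]-q[0];y=np.arctan2(-d[0],d[1]);ax=q[2]-m
print(q,m,y,np.linalg.norm(d),np.linalg.norm(ax),np.arctan2(ax[1],ax[0]))
y=(y+np.arctan2(ax[1],ax[0]))/2
t=m+.018*np.array([np.cos(y),np.sin(y),0]);t[2]=.006;print(t,y);plan(t,y)"
```

```text
[[ 0.49649813 -0.39315685  0.016     ]
 [ 0.48773036 -0.3533832   0.016     ]
 [ 0.53513614 -0.36462159  0.016     ]] [ 0.49211425 -0.37327002  0.016     ] 0.21697163985093115 0.04072857928532641 0.04388255178309493 0.19837995396808716
[ 0.50972748 -0.36955867  0.006     ] 0.20767579690950916
t 15.9 pos [ 0.5258 -0.3657  0.1616] w 0.748 gf 0.0 dr [ 0.01 -0.01 -0.15] slide [ 0.055 -0.001  0.519]
```

```bash
python3 -m pendant '{"slide":[[0.03,0,0.03],[0.025,0,0.1],[0,0,0.13],[0,0,0.13],[0,0,0.08],[0,0,0.04],[0,0,0.01],[0,0,0],[0,0,0],[0,0,0]],"dr":[[0,0,-0.15],[0,0,0],[0,0,0],[0,0,0],[0,0,0],[0,0,0],[0,0,0],[0,0,0],[0,0,0],[0,0,0]],"claw":[0.7,0.7,0.7,0.7,0.7,0.7,0.7,0.7,0.3,0.3]}' 20
python3 -m pendant '{"slide":[[0,0,0],[0,0,0],[0,0,0],[0,0,0],[0,0,-0.03],[0,0,-0.1],[0,0,-0.14],[0,0,-0.15],[0,0,-0.12]],"dr":[[0,0,0],[0,0,0],[0,0,0],[0,0,0],[0,0,0],[0,0,0],[0,0,0],[0,0,0],[0,0,0]],"claw":[0.3,0.3,0.3,0.3,0.3,0.3,0.3,0.3,0.3]}' 20
python3 -c "
from h import *
plan([.450,.052,.166],-.018)"
```

```text
clock: 16.9
position: [0.5107, -0.3699, 0.007]
ee_rot: [-0.326, 3.123, -0.002]
force: [-0.7, -0.3, -0.6]
width: 0.573
gripper_force: 0.0
clock: 17.8
position: [0.51, -0.3699, 0.1707]
ee_rot: [-0.325, 3.124, -0.002]
force: [0.7, -0.6, -0.7]
width: 0.455
gripper_force: 20.0
t 17.8 pos [ 0.51   -0.3699  0.1707] w 0.455 gf 20.0 dr [-0.01  0.01  1.88] slide [0.225 1.402 0.016]
```

```bash
python3 -m pendant '{"slide":[[0,0,0],[0,0,0],[0.023,0.14,0],[0.023,0.14,0],[0.023,0.14,0],[0.023,0.14,0],[0.023,0.14,0],[0.023,0.14,0],[0.023,0.14,0],[0.023,0.14,0]],"dr":[[0,0,0.94],[0,0,0.94],[0,0,0],[0,0,0],[0,0,0],[0,0,0],[0,0,0],[0,0,0],[0,0,0],[0,0,0]],"claw":[0.3,0.3,0.3,0.3,0.3,0.3,0.3,0.3,0.3,0.3]}' 20
python3 -m pendant '{"slide":[[0.023,0.14,0],[0.018,0.1,0.01],[0,0.04,0.006],[0,0,0],[0,0,0],[0,0,0]],"dr":[[0,0,0],[0,0,0],[0,0,0],[0,0,0],[0,0,0],[0,0,0]],"claw":[0.3,0.3,0.3,0.3,0.3,0.3]}' 20
python3 -c "
from h import *
import cv2,pickle
plan([.450,.052,.0512],-.018)
c=arm.calibration('wrist');im=arm.get_image('wrist')[:,:,::-1];cv2.imwrite('pics/w7.png',im);pickle.dump(c,open('w7.pkl','wb'))
cv2.imwrite('pics/w7c.png',cv2.resize(im[150:300,170:450],None,fx=2.8,fy=2.8,interpolation=2))
"
```

```text
clock: 18.8
position: [0.4602, -0.031, 0.1682]
ee_rot: [0.028, 3.141, 0.001]
force: [1.1, 0.1, -0.4]
width: 0.455
gripper_force: 20.0
clock: 19.4
position: [0.4502, 0.0499, 0.163]
ee_rot: [0.032, 3.141, -0.001]
force: [-0.5, -0.5, 0.5]
width: 0.453
gripper_force: 20.0
t 19.4 pos [0.4502 0.0499 0.163 ] w 0.453 gf 20.0 dr [-0.    0.   -0.02] slide [0.001 0.007 0.373]
```

View pics/w7c.png

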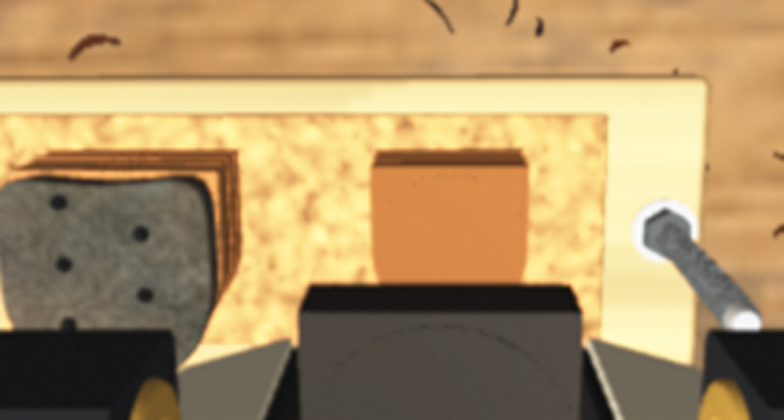

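The large stack is well aligned. The small heel's front top edge is (372,165)-(527,165) in the crop. The held small rubber's underside front edge is at row 287 (columns 310 to 572) and its top edge at row 311 (columns 300 to 581).

```bash
python3 -c "
from h import *
import pickle
c=pickle.load(open('w7.pkl','rb'))
g=lambda p,z:np.round(ground('',[(170+a/2.8,150+b/2.8) for a,b in p],[z]*len(p),c)[:,:2],4).tolist()
print('HS',g([(372,165),(527,165)],.045))
print('RL edge',g([(30,180),(190,180)],.061))
print('rub top',g([(300,311),(581,311)],.1728),'bot',g([(310,286),(572,286)],.1568))"
```

```text
HS [[0.4314, 0.0324], [0.4323, 0.0731]]
RL edge [[0.4306, -0.0515], [0.4315, -0.0118]]
rub top [[0.4306, 0.0297], [0.4314, 0.0708]] bot [[0.4315, 0.0292], [0.4324, 0.0714]]
```

```bash
python3 -m pendant '{"slide":[[-0.001,0.008,0.05],[0,0,0.1],[0,0,0.1],[0,0,0.06],[0,0,0.035],[0,0,0.015],[0,0,0.008],[0,0,0.004],[0,0,0],[0,0,0]],"dr":[[0,0,0],[0,0,0],[0,0,0],[0,0,0],[0,0,0],[0,0,0],[0,0,0],[0,0,0],[0,0,0],[0,0,0]],"claw":[0.3,0.3,0.3,0.3,0.3,0.3,0.3,0.3,0.3,0.3]}' 20
python3 -c "
from h import *
plan([.4505,.0524,.0512],-.018)"
```

```text
clock: 20.45
position: [0.4506, 0.0542, 0.0517]
ee_rot: [0.028, 3.141, 0.001]
force: [-1.0, -0.3, 0.1]
width: 0.455
gripper_force: 20.0
t 20.45 pos [0.4506 0.0542 0.0517] w 0.455 gf 20.0 dr [0.   0.01 0.  ] slide [ 0.    -0.006  0.002]
```

```bash
python3 -m pendant '{"slide":[[0,-0.003,0.002],[0,0,0],[0,0,0],[0,0,0],[0,0,0],[0,0,-0.03],[0,0,-0.08],[0,0,-0.13],[0,0,-0.15],[0,0,-0.1]],"dr":[[0,0,0],[0,0,0],[0,0,0],[0,0,0],[0,0,0],[0,0,0],[0,0,0],[0,0,0],[0,0,0],[0,0,0]],"claw":[0.3,0.3,0.58,0.58,0.58,0.58,0.58,0.58,0.75,1]}' 20
python3 -c "
from h import *
print(arm.observe()['joints'])
plan([.413,-.3605,.2],-.077+np.pi/2);plan([.413,-.3605,.2],-.018)"
```

```text
clock: 21.45
position: [0.4508, 0.0527, 0.2008]
ee_rot: [0.029, 3.139, 0.001]
force: [0.4, 0.8, -0.0]
width: 0.705
gripper_force: 0.0
[-0.69586707  0.1851674   0.54370133  2.04115397 -0.11806884  0.94252237
  1.46184338]
t 21.45 pos [0.4508 0.0527 0.2008] w 0.705 gf 0.0 dr [-1.00e-02  2.00e-02 -1.26e+01] slide [1.383 0.02  0.003]
t 21.45 pos [0.4508 0.0527 0.2008] w 0.705 gf 0.0 dr [ 0.    0.02 -0.  ] slide [ 0.101 -1.379  0.003]
```

```bash
python3 -m pendant '{"slide":[[0.01,-0.138,0],[0.01,-0.138,0],[0.01,-0.138,0],[0.01,-0.138,0],[0.01,-0.138,0],[0.01,-0.138,0],[0.01,-0.138,0],[0.01,-0.138,0],[0.01,-0.138,0],[0.011,-0.137,0]],"dr":[[0,0,0],[0,0,0],[0,0,0],[0,0,0],[0,0,0],[0,0,0],[0,0,0],[0,0,0],[0,0,0],[0,0,0]],"claw":[1,1,1,1,1,1,1,1,1,1]}' 20
python3 -m pendant '{"slide":[[0,0,0],[0,0,0],[0,0,0],[0,0,0],[0,0,0]],"dr":[[0,0,-0.9],[0,0,-0.9],[0,0,-0.9],[0,0,-0.9],[0,0,-0.9]],"claw":[1,1,1,1,1]}' 20
python3 -c "
from h import *
print(arm.observe()['joints'])
plan([.413,-.3605,.2],-.077+np.pi/2)"
```

```text
clock: 22.45
position: [0.4121, -0.3615, 0.1982]
ee_rot: [0.028, 3.141, 0.0]
force: [1.1, 0.1, 0.1]
width: 0.999
gripper_force: 0.0
clock: 22.95
position: [0.4121, -0.3595, 0.197]
ee_rot: [0.762, -3.045, -0.003]
force: [-0.9, -0.4, -1.5]
width: 1.002
gripper_force: 0.0
[ 0.50601878  0.33653905  0.14809045  1.81128786 -0.05641545  1.00103288
  2.73751586]
t 22.95 pos [ 0.4121 -0.3595  0.197 ] w 1.002 gf 0.0 dr [ 0.03 -0.01 -8.36] slide [ 0.003 -0.003 -0.01 ]
```

J7 is at its limit in this direction, so I'll turn the other way.

```bash
python3 -m pendant '{"slide":[[0,0,0],[0,0,0],[0,0,0],[0,0,0],[0,0,0],[0,0,0],[0,0,0],[0,0,0],[0,0,0],[0,0,0]],"dr":[[0,0,0.9],[0,0,0.9],[0,0,0.9],[0,0,0.9],[0,0,0.9],[0,0,0.9],[0,0,0.9],[0,0,0.9],[0,0,0.9],[0,0,0.9]],"claw":[1,1,1,1,1,1,1,1,1,1]}' 20
python3 -m pendant '{"slide":[[0,0,0],[0,0,0],[0,0,0],[0,0,0],[0,0,0],[0,0,0],[0,0,0],[0,0,0],[0,0,0]],"dr":[[0,0,0.9],[0,0,0.9],[0,0,0.9],[0,0,0.9],[0,0,0.9],[0,0,0.9],[0,0,0.9],[0,0,0.9],[0,0,0.9]],"claw":[1,1,1,1,1,1,1,1,1]}' 20
python3 -c "
from h import *
print(arm.observe()['joints'])
plan([.413,-.3605,.2],-.077+np.pi/2)"
```

```text
clock: 23.95
position: [0.4117, -0.3598, 0.1969]
ee_rot: [-0.926, -2.998, -0.002]
force: [-0.0, 0.1, -0.2]
width: 1.0
gripper_force: 0.0
clock: 24.85
position: [0.4117, -0.3597, 0.1969]
ee_rot: [-2.219, -2.219, 0.001]
force: [0.6, 0.4, 0.5]
width: 1.002
gripper_force: 0.0
[ 0.16179335  0.37242742  0.61857356  1.83858827 -0.25094855  1.01301822
  0.88298426]
t 24.85 pos [ 0.4117 -0.3597  0.1969] w 1.002 gf 0.0 dr [-0.03 -0.02  0.64] slide [-0.002  0.004 -0.01 ]
```

```bash
python3 -m pendant '{"slide":[[-0.003,0.004,0.03],[0,0,0.1],[0,0,0.14],[0,0,0.14],[0,0,0.12],[0,0,0.07],[0,0,0.03],[0,0,0.007],[0,0,0],[0,0,0]],"dr":[[0,0,0.64],[0,0,0],[0,0,0],[0,0,0],[0,0,0],[0,0,0],[0,0,0],[0,0,0],[0,0,0],[0,0,0]],"claw":[0.8,0.8,0.8,0.8,0.8,0.8,0.8,0.8,0.8,0.4]}' 20
python3 -m pendant '{"slide":[[0,0,0],[0,0,0],[0,0,0],[0,0,0],[0,0,0],[0,0,0],[0,0,-0.02],[0,0,-0.05],[0,0,-0.1],[0,0,-0.1]],"dr":[[0,0,0],[0,0,0],[0,0,0],[0,0,0],[0,0,0],[0,0,0],[0,0,0],[0,0,0],[0,0,0],[0,0,0]],"claw":[0.4,0.4,0.4,0.4,0.4,0.4,0.4,0.4,0.4,0.4]}' 45
python3 -c "
from h import *
plan([.4563,.0083,.2],-.018+np.pi/2)"
```

```text
clock: 25.85
position: [0.4134, -0.3608, 0.0065]
ee_rot: [-2.299, -2.139, -0.0]
force: [-0.7, 0.1, 0.7]
width: 0.753
gripper_force: 0.0
clock: 26.85
position: [0.4123, -0.36, 0.087]
ee_rot: [-2.297, -2.136, 0.002]
force: [0.8, -0.1, -0.6]
width: 0.629
gripper_force: 45.0
t 26.85 pos [ 0.4123 -0.36    0.087 ] w 0.629 gf 45.0 dr [-0.04 -0.02 -0.45] slide [ 1.23   0.125 -0.377]
```

```bash
python3 -m pendant '{"slide":[[0,0,-0.12],[0,0,-0.13],[0,0,-0.127],[0.08,0.01,0],[0.12,0.012,0],[0.13,0.013,0],[0.13,0.013,0],[0.13,0.013,0],[0.13,0.013,0],[0.13,0.013,0]],"dr":[[0,0,-0.15],[0,0,-0.15],[0,0,-0.15],[0,0,0],[0,0,0],[0,0,0],[0,0,0],[0,0,0],[0,0,0],[0,0,0]],"claw":[0.4,0.4,0.4,0.4,0.4,0.4,0.4,0.4,0.4,0.4]}' 45
python3 -m pendant '{"slide":[[0.13,0.013,0],[0.12,0.013,0],[0.08,0.012,0],[0.04,0.005,0],[0.01,0,0],[0,0,0],[0,0,0],[0,0,0]],"dr":[[0,0,0],[0,0,0],[0,0,0],[0,0,0],[0,0,0],[0,0,0],[0,0,0],[0,0,0]],"claw":[0.4,0.4,0.4,0.4,0.4,0.4,0.4,0.4]}' 45
python3 -c "
from h import *
import cv2,pickle
plan([.4563,.0083,.0665],-.018+np.pi/2)
c=arm.calibration('wrist');im=arm.get_image('wrist')[:,:,::-1];cv2.imwrite('pics/w8.png',im);pickle.dump(c,open('w8.pkl','wb'))
t=arm.get_image('top')[:,:,::-1];cv2.imwrite('pics/t8.png',t)
a=cv2.resize(im,(480,360),interpolation=3);b=cv2.resize(t[240:340,225:345],(312,260),interpolation=2)
o=np.zeros((360,800,3),np.uint8);o[:,:480]=a;o[:260,485:797]=b;cv2.imwrite('pics/w8c.png',o)
"
```

```text
clock: 27.85
position: [0.4435, -0.1047, 0.2002]
ee_rot: [-2.239, -2.198, 0.0]
force: [0.9, -0.2, -2.0]
width: 0.626
gripper_force: 45.0
clock: 28.65
position: [0.4587, 0.0062, 0.2001]
ee_rot: [-2.241, -2.196, 0.001]
force: [-1.0, -0.3, -0.7]
width: 0.632
gripper_force: 45.0
t 28.65 pos [0.4587 0.0062 0.2001] w 0.632 gf 45.0 dr [-0.02 -0.02 -0.02] slide [ 0.007 -0.008  0.445]
```

View pics/w8c.png

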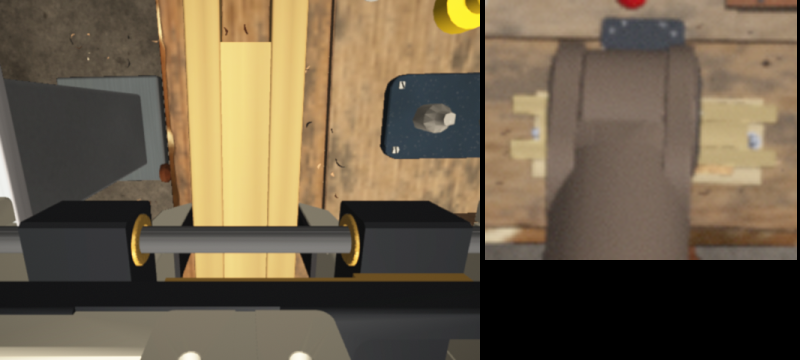

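w8: the wrist image sees the board's +y slot, with its floor at about (293..361, 55) full-scale. The top inset shows the board over both studs.

```bash
python3 -c "
from h import *
import pickle,cv2
c=pickle.load(open('w8.pkl','rb'));im=cv2.imread('pics/w8.png')
g=cv2.cvtColor(im,6).astype(int)
for r in(20,40): 
    l=im[r].astype(int)
    d=np.abs(np.diff(cv2.GaussianBlur(im[r:r+1],(5,1),0)[0].astype(int),axis=0)).sum(1);print(r,[(i,d[i]) for i in range(230,430) if d[i]>25 and d[i]==d[max(0,i-3):i+4].max()])
d=np.abs(np.diff(cv2.GaussianBlur(im[:,310:345].mean(1,keepdims=True),(1,5),0)[:,0],axis=0)).sum(1);print([(i,int(d[i])) for i in range(100) if d[i]>10])
G=lambda p,z:ground('',p,[z]*len(p),c)
q=G([(293,55),(361,55),(248,20),(409,20),(252,150),(405,150)],.212);print(np.round(q,4))
print('stud top pix',pix('',[[.4583,.1162,.101]],c))
print('top slots', pix('top',[[.4583,.1042,.212],[.4545,-.0877,.212]]))
"
```

```text
20 [(245, np.int64(53)), (292, np.int64(88)), (296, np.int64(63)), (362, np.int64(96)), (409, np.int64(71))]
40 [(246, np.int64(56)), (292, np.int64(93)), (299, np.int64(79)), (325, np.int64(74)), (362, np.int64(95)), (408, np.int64(73))]
[(53, 13), (54, 39), (55, 56), (56, 43), (57, 18)]
[[0.4476 0.1014 0.212 ]
 [0.4717 0.1009 0.212 ]
 [0.4324 0.113  0.212 ]
 [0.4884 0.1118 0.212 ]
 [0.4308 0.0689 0.212 ]
 [0.4883 0.0677 0.212 ]]
stud top pix [[324.52290925  68.45736049]]
top slots [[244.68742302 289.96516155]
 [324.9487689  292.72864052]]
```

```bash
python3 -m pendant '{"slide":[[0.01,-0.006,0.03],[0,0,0.08],[0,0,0.1],[0,0,0.1],[0,0,0.06],[0,0,0.03],[0,0,0.02],[0,0,0.01],[0,0,0],[0,0,0]],"dr":[[0,0,0],[0,0,0],[0,0,0],[0,0,0],[0,0,0],[0,0,0],[0,0,0],[0,0,0],[0,0,0],[0,0,0]],"claw":[0.4,0.4,0.4,0.4,0.4,0.4,0.4,0.4,0.4,0.4]}' 45
python3 -c "
from h import *
plan([.4563,.0083,.0665],-.018+np.pi/2)
print(arm.observe()['force'],arm.observe()['ft_torque'])"
```

```text
clock: 29.75
position: [0.4573, 0.011, 0.0717]
ee_rot: [-2.239, -2.199, -0.001]
force: [0.4, -0.6, -2.5]
width: 0.629
gripper_force: 45.0
t 29.75 pos [0.4573 0.011  0.0717] w 0.629 gf 45.0 dr [-0.01 -0.02 -0.  ] slide [-0.009 -0.003  0.017]
[ 0.38821603 -0.58452948 -2.4893058 ] [-0.09785095  0.02141168 -0.01337471]
```

```bash
for i in 1; do python3 -m pendant '{"slide":[[0,0,0.005],[0,0,0.004],[0,0,0.003],[0,0,0],[0,0,0]],"dr":[[0,0,0],[0,0,0],[0,0,0],[0,0,0],[0,0,0]],"claw":[0.4,0.4,0.4,0.4,0.4]}' 45; done
python3 -m pendant '{"slide":[[0,0,0.004],[0,0,0],[0,0,0]],"dr":[[0,0,0],[0,0,0],[0,0,0]],"claw":[0.4,0.4,0.4]}' 45
python3 -c "
from h import *
print(arm.observe()['force'],arm.observe()['ft_torque'])"
```

```text
clock: 30.25
position: [0.4567, 0.0109, 0.0675]
ee_rot: [-2.239, -2.199, 0.001]
force: [-0.5, 0.3, -2.0]
width: 0.624
gripper_force: 45.0
clock: 30.55
position: [0.4568, 0.0109, 0.067]
ee_rot: [-2.239, -2.198, -0.001]
force: [-4.9, -0.0, 16.1]
width: 0.627
gripper_force: 45.0
[-4.91371834 -0.03930498 16.08597414] [-0.14960743  1.01629155  0.0092083 ]
```

```bash
python3 -m pendant '{"slide":[[0,0,-0.003],[0,0,0],[0,0,0],[0,0,0],[0,0,0],[0,0,0],[0,0,-0.02],[0,0,-0.08],[0,0,-0.13],[0,0,-0.15]],"dr":[[0,0,0],[0,0,0],[0,0,0],[0,0,0],[0,0,0],[0,0,0],[0,0,0],[0,0,0],[0,0,0],[0,0,0]],"claw":[0.4,0.4,0.72,0.72,0.72,0.74,0.8,0.8,0.8,0.8]}' 45
python3 -m pendant '{"slide":[[0,0,-0.1],[0,0,0],[0,0,0]],"dr":[[0,0,0],[0,0,0],[0,0,0]],"claw":[0.8,0.8,0.8]}' 45
python3 -c "
from h import *
import cv2,pickle
c=arm.calibration('wrist');im=arm.get_image('wrist')[:,:,::-1];cv2.imwrite('pics/w9.png',im);pickle.dump(c,open('w9.pkl','wb'))
s=arm.get_image('scene')[:,:,::-1]
a=cv2.resize(im,(400,300),interpolation=3);b=cv2.resize(s[200:320,190:350],(400,300),interpolation=2)
cv2.imwrite('pics/w9c.png',np.hstack([a,b]))
plan([.5078,-.186,.25],-.018+np.pi/2)
"
```

```text
clock: 31.55
position: [0.456, 0.0103, 0.1821]
ee_rot: [-2.239, -2.198, 0.004]
force: [1.6, 0.5, -0.5]
width: 0.8
gripper_force: 0.0
clock: 31.85
position: [0.4573, 0.0107, 0.2117]
ee_rot: [-2.239, -2.199, -0.002]
force: [-0.1, -0.4, 0.1]
width: 0.797
gripper_force: 0.0
t 31.95 pos [0.4563 0.0106 0.2103] w 0.801 gf 0.0 dr [-0.04 -0.02  0.  ] slide [-0.652  0.183 -0.132]
```

View pics/w9c.png

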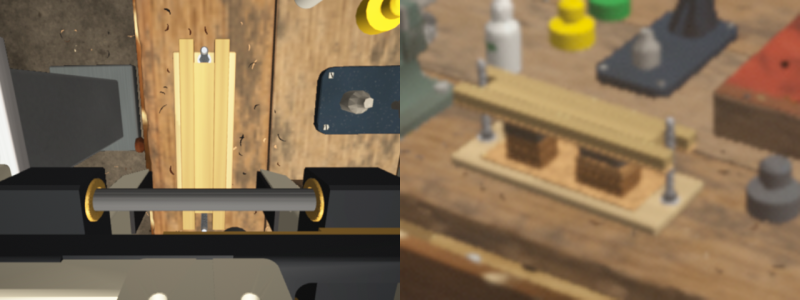

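The board lies level across both stacks with a stud in each slot. Next I'll measure the seated board and the weight numerically.

```bash
python3 -c "
from h import *
import pickle,cv2
c=pickle.load(open('w4.pkl','rb'))
G=lambda p,z:np.round(ground('',[(200+a/1.8,90+b/1.8) for a,b in p],[z]*len(p),c),4).tolist()
print('body',G([(434,285),(374,285),(494,285)],.024),'knob',G([(453,301),(415,301),(491,301)],.052))
c=pickle.load(open('w9.pkl','rb'))
# board: outer edges rows ~ 100,200 ; far end
im=cv2.GaussianBlur(cv2.imread('pics/w9.png'),(5,5),0).astype(int)
for r in(80,110,160,220):
    d=np.abs(np.diff(im[r],axis=0)).sum(1);print(r,[(i,int(d[i])) for i in range(260,400) if d[i]>25 and d[i]==d[max(0,i-3):i+4].max()])
for u in(297,355):
    d=np.abs(np.diff(im[:,u],axis=0)).sum(1);print(u,[(i,int(d[i])) for i in range(40,120) if d[i]>25 and d[i]==d[max(0,i-3):i+4].max()])
print(pix('',[[.4583+.0,.13,.079],[.4583,.1162,.101],[.4583,.1043,.079]],c))
"
```

```text
body [[0.5069, -0.1838, 0.024], [0.51, -0.2103, 0.024], [0.5038, -0.1573, 0.024]] knob [[0.5058, -0.1845, 0.052], [0.5076, -0.1998, 0.052], [0.504, -0.1692, 0.052]]
80 [(286, 41), (308, 69), (322, 111), (330, 97), (344, 72), (366, 74), (399, 28)]
110 [(269, 45), (277, 58), (285, 34), (366, 29), (376, 93)]
160 [(279, 63), (286, 31), (364, 28), (374, 65)]
220 [(280, 58), (281, 58), (363, 34), (372, 68), (384, 54), (389, 72)]
297 [(62, 48)]
355 [(62, 63)]
[[326.66646585  63.5520891 ]
 [327.03981857  79.38843809]
 [327.31995876 101.89041991]]
```

```bash
python3 -m pendant '{"slide":[[-0.08,0.02,0],[-0.13,0.036,0],[-0.13,0.036,0],[-0.13,0.036,0],[-0.11,0.032,0],[-0.07,0.02,0.05],[0,0,0.05],[0,0,0],[0,0,0]],"dr":[[0,0,0],[0,0,0],[0,0,0],[0,0,0],[0,0,0],[0,0,0],[0,0,0],[0,0,0],[0,0,0]],"claw":[0.8,0.8,0.7,0.7,0.7,0.7,0.7,0.7,0.7]}' 45
python3 -c "
from h import *
plan([.507,-.1845,.029],-.018+np.pi/2)
"
```

```text
clock: 32.85
position: [0.5068, -0.1849, 0.1796]
ee_rot: [-2.237, -2.197, 0.003]
force: [0.5, -0.3, 0.4]
width: 0.698
gripper_force: 0.0
t 32.85 pos [ 0.5068 -0.1849  0.1796] w 0.698 gf 0.0 dr [-0.05 -0.02 -0.  ] slide [0.001 0.001 0.502]
```

```bash
python3 -m pendant '{"slide":[[0,0,0.06],[0,0,0.1],[0,0,0.12],[0,0,0.1],[0,0,0.07],[0,0,0.035],[0,0,0.015],[0,0,0],[0,0,0]],"dr":[[0,0,0],[0,0,0],[0,0,0],[0,0,0],[0,0,0],[0,0,0],[0,0,0],[0,0,0],[0,0,0]],"claw":[0.7,0.7,0.7,0.7,0.7,0.7,0.7,0.2,0.2]}' 30
python3 -m pendant '{"slide":[[0,0,0],[0,0,0],[0,0,0],[0,0,0],[0,0,0],[0,0,0],[0,0,0]],"dr":[[0,0,0],[0,0,0],[0,0,0],[0,0,0],[0,0,0],[0,0,0],[0,0,0]],"claw":[0.2,0.2,0.2,0.2,0.2,0.2,0.2]}' 45
python3 -m pendant '{"slide":[[0,0,-0.02],[0,0,-0.04],[0,0,-0.08],[0,0,0],[0,0,0]],"dr":[[0,0,0],[0,0,0],[0,0,0],[0,0,0],[0,0,0]],"claw":[0.2,0.2,0.2,0.2,0.2]}' 45
python3 -c "
from h import *
plan([.4562,.0088,.2],-.018+np.pi/2)
"
```

```text
clock: 33.75
position: [0.5079, -0.1851, 0.0316]
ee_rot: [-2.24, -2.2, -0.001]
force: [0.5, -0.5, 0.7]
width: 0.573
gripper_force: 0.0
clock: 34.45
position: [0.5073, -0.185, 0.031]
ee_rot: [-2.239, -2.199, -0.0]
force: [-1.8, 0.1, 7.2]
width: 0.332
gripper_force: 45.0
clock: 34.95
position: [0.5075, -0.1849, 0.0729]
ee_rot: [-2.239, -2.2, -0.001]
force: [-0.2, 0.3, -6.1]
width: 0.333
gripper_force: 45.0
t 34.95 pos [ 0.5075 -0.1849  0.0729] w 0.333 gf 45.0 dr [-0.01 -0.02  0.  ] slide [ 0.642 -0.183 -0.424]
```

```bash
python3 -m pendant '{"slide":[[0,0,-0.06],[0,0,-0.12],[0,0,-0.14],[0.06,-0.02,-0.06],[0.1,-0.03,0],[0.12,-0.034,0],[0.12,-0.034,0],[0.12,-0.034,0],[0.08,-0.02,0],[0.042,-0.011,0]],"dr":[[0,0,0],[0,0,0],[0,0,0],[0,0,0],[0,0,0],[0,0,0],[0,0,0],[0,0,0],[0,0,0],[0,0,0]],"claw":[0.2,0.2,0.2,0.2,0.2,0.2,0.2,0.2,0.2,0.2]}' 45
python3 -m pendant '{"slide":[[0,0,0.08],[0,0,0.08],[0,0,0],[0,0,0],[0,0,0]],"dr":[[0,0,0],[0,0,0],[0,0,0],[0,0,0],[0,0,0]],"claw":[0.2,0.2,0.2,0.2,0.2]}' 45
python3 -c "
from h import *
import cv2,pickle
plan([.4562,.0088,.110],-.018+np.pi/2)
c=arm.calibration('wrist');im=arm.get_image('wrist')[:,:,::-1];cv2.imwrite('pics/w10.png',im);pickle.dump(c,open('w10.pkl','wb'))
cv2.imwrite('pics/s10.png',arm.get_image('scene')[:,:,::-1])
a=np.hstack([cv2.resize(im,(400,300),interpolation=3),cv2.resize(cv2.imread('pics/s10.png')[180:300,190:350],(400,300),interpolation=2)]);cv2.imwrite('pics/w10c.png',a)
"
```

```text
clock: 35.95
position: [0.4546, 0.011, 0.1861]
ee_rot: [-2.234, -2.201, 0.002]
force: [-0.3, -0.7, -4.9]
width: 0.327
gripper_force: 45.0
clock: 36.45
position: [0.4565, 0.0082, 0.1399]
ee_rot: [-2.24, -2.199, -0.0]
force: [-1.1, -0.3, -4.9]
width: 0.331
gripper_force: 45.0
t 36.45 pos [0.4565 0.0082 0.1399] w 0.331 gf 45.0 dr [-0.02 -0.02 -0.  ] slide [ 0.002 -0.001  0.1  ]
```

View pics/w10c.png

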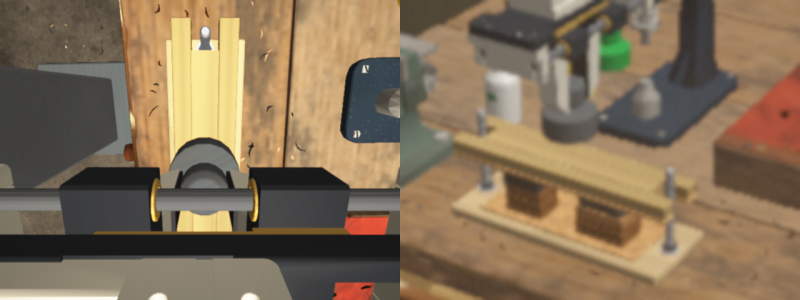

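The weight hangs upright, held by its knob above the middle of the board. Its body's far edge is at full-image (329,219) and its sides at columns 272 and 387.

```bash
python3 -c "
from h import *
import pickle
c=pickle.load(open('w10.pkl','rb'))
print(np.round(ground('',[(329,219),(272,270),(387,270)],[.133,.133,.133],c),4))
print(pix('',[[.4565,.0085+.027,.133],[.4565,.0085+.027,.109]],c))"
python3 -m pendant '{"slide":[[0.001,-0.001,0.03],[0,0,0.03],[0,0,0.02],[0,0,0.008],[0,0,0],[0,0,0]],"dr":[[0,0,0],[0,0,0],[0,0,0],[0,0,0],[0,0,0],[0,0,0]],"claw":[0.2,0.2,0.2,0.2,0.2,0.2]}' 45
```

```text
[[0.457  0.0402 0.133 ]
 [0.4305 0.0169 0.133 ]
 [0.4831 0.0159 0.133 ]]
[[328.06600629 229.29319754]
 [327.94264361 218.8377166 ]]
clock: 37.15
position: [0.4557, 0.0087, 0.1128]
ee_rot: [-2.239, -2.199, 0.001]
force: [0.2, 0.4, -6.8]
width: 0.329
gripper_force: 45.0
```

```bash
python3 -m pendant '{"slide":[[0,0,0.003],[0,0,0.002],[0,0,0],[0,0,0]],"dr":[[0,0,0],[0,0,0],[0,0,0],[0,0,0]],"claw":[0.2,0.2,0.2,0.2]}' 45
python3 -m pendant '{"slide":[[0,0,0.002],[0,0,0],[0,0,0]],"dr":[[0,0,0],[0,0,0],[0,0,0]],"claw":[0.2,0.2,0.2]}' 45
```

```text
clock: 37.55
position: [0.4557, 0.0087, 0.1113]
ee_rot: [-2.239, -2.199, 0.0]
force: [0.1, 0.1, -5.1]
width: 0.332
gripper_force: 45.0
clock: 37.85
position: [0.4556, 0.0087, 0.1107]
ee_rot: [-2.239, -2.199, 0.001]
force: [-0.2, 0.1, -5.5]
width: 0.33
gripper_force: 45.0
```

```bash
python3 -m pendant '{"slide":[[0,0,0.002],[0,0,0],[0,0,0]],"dr":[[0,0,0],[0,0,0],[0,0,0]],"claw":[0.2,0.2,0.2]}' 45
python3 -m pendant '{"slide":[[0,0,0.002],[0,0,0],[0,0,0]],"dr":[[0,0,0],[0,0,0],[0,0,0]],"claw":[0.2,0.2,0.2]}' 45
```

```text
clock: 38.15
position: [0.4557, 0.0087, 0.1101]
ee_rot: [-2.239, -2.199, 0.001]
force: [-0.4, -0.7, -5.1]
width: 0.335
gripper_force: 45.0
clock: 38.45
position: [0.4558, 0.0088, 0.11]
ee_rot: [-2.239, -2.199, -0.0]
force: [-2.9, 0.2, 6.0]
width: 0.33
gripper_force: 45.0
```

```bash
python3 -m pendant '{"slide":[[0,0,-0.001],[0,0,0],[0,0,0],[0,0,0],[0,0,0],[0,0,0],[0,0,-0.02],[0,0,-0.06],[0,0,-0.1],[0,0,-0.12]],"dr":[[0,0,0],[0,0,0],[0,0,0],[0,0,0],[0,0,0],[0,0,0],[0,0,0],[0,0,0],[0,0,0],[0,0,0]],"claw":[0.2,0.2,0.55,0.55,0.55,0.6,0.6,0.6,0.6,0.6]}' 45
python3 -m pendant '{"slide":[[0,0,-0.1],[0,0,0],[0,0,0],[0,0,0],[0,0,0]],"dr":[[0,0,0],[0,0,0],[0,0,0],[0,0,0],[0,0,0]],"claw":[0.6,0.6,0.6,0.6,0.6]}' 45
python3 -c "
from h import *
import cv2
a=arm.get_image('scene')[:,:,::-1];cv2.imwrite('pics/s11.png',a)
b=cv2.imread('pics/s10.png')
# board unchanged? compare edge pixels of board ends with the image before the weight was set
for n,(r0,r1,c0,c1) in {'left end':(228,252,205,235),'right end':(240,275,275,310),'weight spot':(205,245,235,285)}.items():
    print(n,np.abs(a[r0:r1,c0:c1].astype(int)-b[r0:r1,c0:c1]).mean().round(1))
w=arm.get_image('wrist')[:,:,::-1];cv2.imwrite('pics/w11.png',w)
c=arm.calibration('wrist');im=cv2.GaussianBlur(w,(5,5),0).astype(int)
pr=lambda v:[(i,int(d[i])) for i in v if d[i]>25 and d[i]==d[max(0,i-3):i+4].max()]
d=np.abs(np.diff(im[160],axis=0)).sum(1);print(pr(range(260,400)))
d=np.abs(np.diff(im[:,297],axis=0)).sum(1);print('end',pr(range(30,140)))
d=np.abs(np.diff(im[:,327],axis=0)).sum(1);print('mid col',pr(range(30,260)))
print('pred end, weight far rim top/bottom',pix('',[[.4583,.1305,.079],[.4565,.0355,.103],[.4565,.0355,.079]],c).round(1).tolist())
"
```

```text
clock: 39.45
position: [0.4551, 0.0082, 0.2005]
ee_rot: [-2.239, -2.198, 0.004]
force: [1.5, 0.3, 0.1]
width: 0.598
gripper_force: 0.0
clock: 39.95
position: [0.4552, 0.0084, 0.2288]
ee_rot: [-2.238, -2.198, 0.004]
force: [0.5, 0.4, 0.6]
width: 0.601
gripper_force: 0.0
left end 1.0
right end 1.0
weight spot 22.4
[(284, 65), (292, 33), (366, 26), (375, 65)]
end [(62, 39)]
mid col [(76, 63), (84, 58), (98, 93), (190, 150), (210, 66), (221, 30)]
pred end, weight far rim top/bottom [[329.7, 63.6], [329.6, 194.3], [329.4, 190.4]]
```

The board has not moved and the weight's rim is at row 190 (predicted 190.4), so it stands in the middle. Handing in.

```bash
python3 -c "
from cell import arm
print(arm.sign_off())"
```

```text
the job is handed in; nothing more can be done
None
```

The press is loaded and handed in at about 40 s: lift and both rubber pieces on their heels, board level over the studs, and the weight within about 1 mm of the board's middle by my last measurement; the glue bottle and dish were never touched.

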